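# Set a cut-off gauge one hole longer and load the bar

## Task

Set the cut-off gauge one hole longer: squeeze its sprung button in, draw the square sleeve away from the cradle until the button pops out through the next hole, and do not force the sleeve against the button. Then lay the loose brass bar in the channel of the cradle and slide it gently up against the stop plate, ready for sawing. Leave the caliper and the oil bottle where they are.

Things in the scene. Friction and masses are not known exactly. Their poses are not given: they have to be found in the camera images.
- gauge: cut-off gauge, green base plate 90 x 336 x 12 mm fixed to the bench, its length across the robot's view. Origin: centre of its underside; x across it (-x to the robot), +y along it to the left, over the aluminium cradle, -y to the green end post, z up. The telescoping stop lies on its centre line right of the cradle, axis 55 mm above the bench; the base beside it is clear for fingers
- stop: square steel sleeve 30 x 30 x 104 mm sliding on a dark tube held by the end post; stop plate 44 x 8 x 46 mm on its cradle end, black collar 33 mm square, 5 mm long on the other. Its front wall (-x) has three evenly spaced holes, less than 5 cm apart; the button starts in the one nearest the collar, the next is toward the plate. Axes as the gauge; origin where the gauge's is, moved by the travel
- stop_slide (a joint): travel of the sleeve along the gauge's -y, away from the cradle, in m; near 0 at the start (button in the first hole), grows as it is drawn out. It rubs with 3 to 4 N; when the button pops out through a hole the sleeve is locked with about 1 mm of play. Over 9 N of sleeve against button is forcing it
- tube: fixed dark inner tube with a domed brass snap button, 10 mm across, 5 mm proud of the front wall. Origin: button's axis in that wall's outer face (gauge x -15, y -61, z 55 mm), axes as the gauge; stays put. The button springs back with 3 to 4 N. Pads squeezing the sleeve front to back here with 15 to 25 N press it flush and hold the sleeve, then drawing it tucks the button under
- stop_face (a point): centre of the stop plate's face that the bar butts on (it looks along +y of the gauge), 45 mm above the bench, at bar height; moves with the stop. Axes as the gauge
- channel (a point): middle of the floor of the cradle's channel, 35 mm above the bench, gauge y +101 mm; axes as the gauge. The channel is 114 mm long (along y), 23 mm wide, between fences 6 mm high that flare outward at the top; open at both ends, crossed by a 3 mm saw slot
- bar: loose square brass bar 20 x 20 x 110 mm, about 0.2 kg, lying flat on the bench to the left, pointing roughly away from the robot. Origin: its centre; y along its length; either end may face the stop. In the channel its centre is 45 mm above the bench and its upper 14 mm stand clear of the fences
- caliper: digital sliding caliper, 205 x 52 x 12 mm, lying loose in front of the gauge; origin at the centre of its underside. To be left alone
- oil_bottle: oil bottle with a red spout, 55 mm wide, 190 mm tall, standing loose at the back between the blue vice (185 mm high) and the clamp; origin at the centre of its underside. To be left alone

How it is judged:
By the outcome, as a careful person would: the job done as asked, in the order asked, and still so for the second after the job is handed in, with the robot touching nothing.
It also fails if it takes over 61 s, if anything falls off the work surface, if the arm or the gripper's body presses on something with over 40 N, if the wrist force passes 120 N, or if a joint passes its speed limit or range.

## Robot

A 7-joint arm with a two-finger parallel gripper is mounted at the origin on a cart in front of the work surface, level with it; the furniture and walls round the work are solid. World frame = base frame: x ahead of the robot, y to its left, z up, the work surface at z = 0. Lengths are in m, angles in rad, forces in N, time in s.
With the tool pointing down it reaches from about 0.425 to 0.875 m from the base axis. Payload 4.7 kg.
Tool frame: the origin (TCP) lies midway between the tips of the shut fingers; the grasp point (between the pads) lies 19 mm behind it; z points along the fingers, y is the line along which they close (so a half turn about z gives the same grasp; the last joint's range is limited). The gripper opens to 87 mm and grips with 3 to 60 N. Pads are 19 mm wide; open, the fingers measure 117 mm over their backs; the gripper's body (75 mm by 190 mm) begins 51 mm behind the grasp point.
Start: joints at [-1.238, 0.321, -0.07, 1.45, 0.023, 1.371, -0.057], TCP at [0.204, 0.617, 0.223] pointing down, gripper open.
Joint ranges: [-2.86, 2.86], [-0.3, 2.09], [-1.38, 1.24], [0.06, 2.45], [-1.56, 4.7], [0.09, 2.05], [-2.69, 2.69]. Speed limits (rad/s): [2.57, 2.57, 3.14, 3.14, 3.14, 3.14, 3.14].

## Interface

Orientations are given as a rotation vector (axis times angle).
In Python, from bench import ctrl gives the robot as it stands. The module is installed in compiled form; this text tells all that it offers.
- The arm moves only by the shell command python3 -m handwheel 'ROWS' [FORCE]. ROWS is JSON, a list of rows, each a list of 7 numbers: the finger opening in m, from 0 to 0.087, then the shift along the tool's x, y, z in m, then the turn, a rotation vector about the tool's x, y, z in degrees. A call has 1 to 12 rows; each row shifts and turns the commanded pose from where the row before left it, along the tool's axes as they then stand; what a row does not reach is not made up. A row lasts 1/8 s, in which the tool goes at most 62.5 mm and 10.7 degrees, less where a joint would pass 70% of its speed; a pose out of reach is approached as far as the arm can. A call is refused whole if a number of a shift passes 0.0625 or a number of a turn 10.7, either way. A call with a gripper value outside its range is refused whole. The fingers move at their own pace and stop on an object; FORCE is the grip in N (left out, the last holds). Time passes only in rows, so rows that do not move let the fingers close. It gives the time, the measured TCP pose, the force, the opening and the grip force at its end, in the units of the state.
- ctrl.get_state(): the state, without advancing time (a new reading comes with each control period).
- ctrl.get_image(name): name is "scene" or "top"; returns (picture, depth): 400x640x3 uint8, blue, green, red; 400x640 float32, m along the optical axis (not along the pixel's ray), 0 where there is no reading.
- ctrl.camera_info(name): a dict with "intrinsics" (3x3 intrinsics, pixels), "D" ([k1, k2, p1, p2, k3] as OpenCV has them; the pictures are not rectified), "R" (3x3) and "t" (3): a world point X has camera coordinates R X + t. Camera axes: x right, y down, z forward; pixel columns grow to the right and rows downward; lengths in m; the calibration is good to about 2 mm. A picture is of the moment at which its call begins. camera_info takes no time and is no camera call.
- ctrl.close_job(): hands the job in; it is judged then, once.
The state is a dict: "time": time; "joint_positions": joint angles; "qd": joint speeds; "joint_torque": joint torques, N m; "position": TCP position; "tool_rot": TCP orientation; "ft_force": force on the tool from outside, world axes, zero at the start; "torque": the same for the moment, N m; "grip_width": opening from 0.0 (shut) to 1.0 (fully open); "grip_force": force on a finger pad.
Only numpy, scipy, OpenCV 4.12 (cv2) and the standard library are available. Lean on these libraries where they do the work, as an engineer would, in place of code of your own. Each camera call takes 0.05 s, during which the arm holds its last target. There are 200 camera calls.

## Working session

There is one attempt and no reset: what is moved stays moved. The work goes in short steps, Python scripts to look and compute and a shell command to move; the robot and the scene stay as the last step left them, time stands still between calls to the robot, and variables do not carry over. Pictures are saved under pics/ and viewed, at most 10 in all, crops included, and the job is handed in when it is done.

```bash
mkdir -p pics; python3 - <<'E'
from bench import ctrl
import cv2,numpy as np
for n in("scene","top"):
    i,d=ctrl.get_image(n); cv2.imwrite(f"pics/{n}0.png",i); np.savez(f"{n}0.npz",i=i,d=d)
    c=ctrl.camera_info(n); print(n,[np.round(c[k],4).tolist() for k in("intrinsics","D","R","t")])
s=ctrl.get_state(); print({k:np.round(v,3).tolist() for k,v in s.items()})
E
```

```text
scene [[[366.3127, 0.0, 319.9027], [0.0, 366.3127, 198.7117], [0.0, 0.0, 1.0]], [-0.069, 0.0, 0.0, 0.0, 0.0], [[0.6541, -0.7564, -0.0035], [-0.4832, -0.4144, -0.7712], [0.5819, 0.5062, -0.6366]], [-0.4097, 0.2926, 0.6303]]
top [[[403.7626, 0.0, 313.7959], [0.0, 403.7626, 197.5947], [0.0, 0.0, 1.0]], [-0.0559, 0.0, 0.0, 0.0, 0.0], [[-0.021, -0.9997, 0.0154], [-0.999, 0.0204, -0.041], [0.0407, -0.0162, -0.999]], [-0.0727, 0.5266, 1.2092]]
{'time': 0.1, 'joint_positions': [-1.238, 0.322, -0.07, 1.452, 0.023, 1.371, -0.057], 'qd': [-0.0, -0.001, -0.0, -0.002, 0.001, 0.0, 0.001], 'joint_torque': [0.001, -49.258, -0.405, -31.34, -0.064, 0.04, 0.0], 'position': [0.204, 0.617, 0.222], 'tool_rot': [-0.499, -3.102, 0.003], 'ft_force': [-0.91, -0.141, -1.065], 'torque': [-0.044, -0.019, 0.024], 'grip_force': 0.0, 'grip_width': 1.001}
```

View pics/scene0.png

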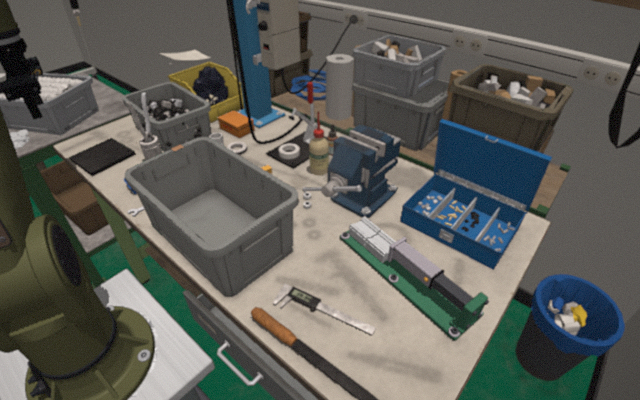

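View pics/top0.png

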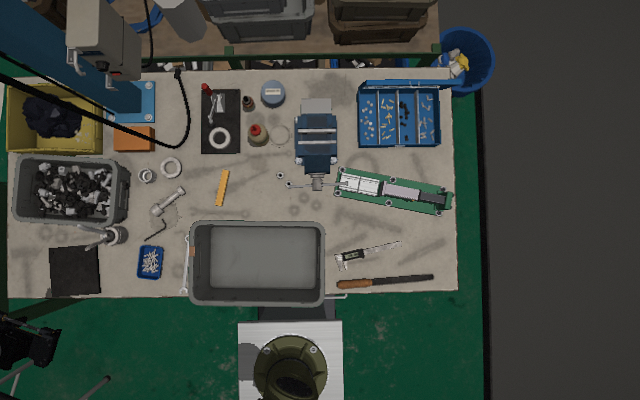

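The scene view shows the gauge at about (410,280), the caliper at (325,310), the bottle at (318,150) and the vice at (365,165). In the top view the brass bar is at (222,187), the gauge runs from (335,180) to (452,205), the bottle is at (257,133), and a large grey bin sits at (257,262).

```bash
cat > h.py <<'E'
from bench import ctrl
import cv2,numpy as np
def cam(n):
    c=ctrl.camera_info(n); return [np.array(c[k],float) for k in("intrinsics","D","R","t")]
def onz(n,p,z):
    K,D,R,t=cam(n); p=np.array(p,float).reshape(-1,1,2)
    q=cv2.undistortPoints(p,K,D).reshape(-1,2); r=np.c_[q,np.ones(len(q))]@R; C=-R.T@t
    return C+r*((z-C[2])/r[:,2])[:,None]
def proj(n,X):
    K,D,R,t=cam(n); return cv2.projectPoints(np.array(X,float).reshape(-1,1,3),cv2.Rodrigues(R)[0],t,K,D)[0].reshape(-1,2)
def cloud(n,d):
    K,D,R,t=cam(n); v,u=np.mgrid[:400,:640]
    q=cv2.undistortPoints(np.stack([u,v],-1).reshape(-1,1,2).astype(float),K,D).reshape(-1,2)
    P=(np.c_[q,np.ones(len(q))]*d.reshape(-1,1)-t)@R; P[d.reshape(-1)==0]=np.nan
    return P.reshape(400,640,3)
E
python3 - <<'E'
from h import *
z=np.load("top0.npz"); i,d=z["i"],z["d"]; P=cloud("top",d)
hsv=cv2.cvtColor(i,cv2.COLOR_BGR2HSV)
def mask(lo,hi,x0,y0,x1,y1):
    m=cv2.inRange(hsv,lo,hi); k=np.zeros_like(m); k[y0:y1,x0:x1]=m[y0:y1,x0:x1]; return k
def rect(m,zz):
    cs,_=cv2.findContours(m,cv2.RETR_EXTERNAL,cv2.CHAIN_APPROX_NONE)
    c=np.vstack([c for c in cs if len(c)>8]); W=onz("top",c,zz)[:,:2]
    r=cv2.minAreaRect((W*1000).astype(np.float32)); print(r, cv2.boxPoints(r).round(0).tolist(), (m>0).sum())
g=mask((55,90,40),(90,255,255),325,160,458,222); rect(g,.012)
b=mask((15,110,100),(35,255,255),205,160,240,215); rect(b,.02)
print("bar z",np.nanmedian(P[b>0][:,2]), "floor near", P[200,250])
for n,(u,v) in dict(binrim=(195,262),binrimtop=(257,225),bininside=(257,262),vice=(316,120),vice2=(316,165),bottle=(257,128),handle=(300,185),yel=(60,90)).items(): print(n,P[v,u].round(3))
A=cv2.resize(i[155:225,325:465],None,fx=5.6,fy=5.6,interpolation=cv2.INTER_CUBIC)
s=np.load("scene0.npz")["i"][210:340,330:500]; B=cv2.resize(s,None,fx=4.4,fy=4.4,interpolation=cv2.INTER_CUBIC)
cv2.imwrite("pics/gt.png",A); cv2.imwrite("pics/gs.png",B)
E
```

```text
((544.9309692382812, -335.44232177734375), (374.57086181640625, 187.177490234375), 87.91039276123047) [[445.0, -519.0], [632.0, -526.0], [645.0, -152.0], [458.0, -145.0]] 1599
((560.9994506835938, 192.84432983398438), (20.9262638092041, 109.06908416748047), 76.77376556396484) [[506.0, 195.0], [612.0, 170.0], [616.0, 191.0], [510.0, 216.0]] 246
bar z 0.018731294360823693 floor near [ 0.5221296   0.11091476 -0.00070641]
binrim [0.354 0.239 0.149]
binrimtop [0.45  0.07  0.163]
bininside [0.335 0.091 0.01 ]
vice [ 0.722 -0.091  0.181]
vice2 [ 0.607 -0.089  0.152]
bottle [0.714 0.07  0.135]
handle [ 0.558 -0.044  0.088]
yel [0.854 0.657 0.079]
```

View pics/gt.png

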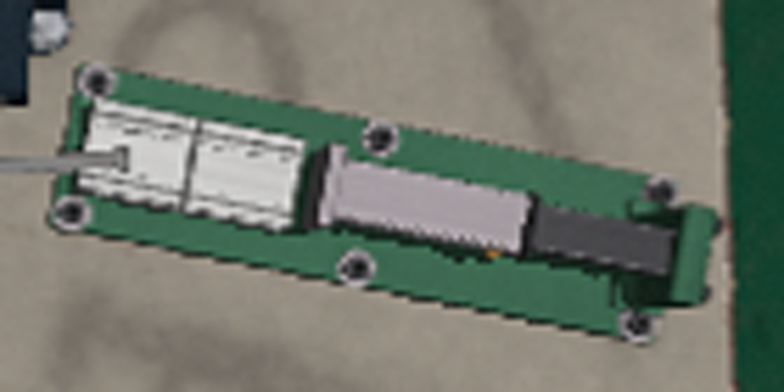

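View pics/gs.png

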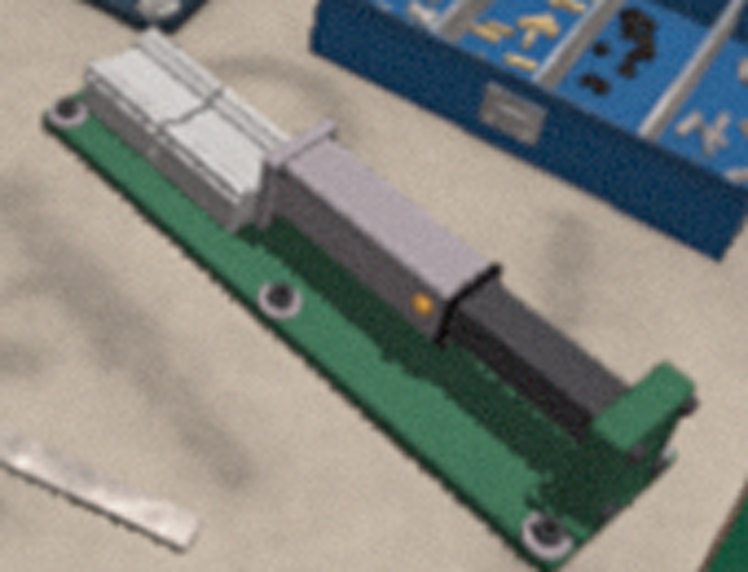

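The crops show three bolt pairs straddling the gauge centre line, the cradle at the left and the sleeve ending at the black collar. The brass button is at scene pixel about (426.1,279.1). The vice handle reaches over the cradle's left end in the top view.

```bash
python3 - <<'E'
from h import *
z=np.load("top0.npz"); i,d=z["i"],z["d"]; P=cloud("top",d)
s=np.load("scene0.npz"); si=s["i"]; S=cloud("scene",s["d"])
b=np.array([[97,80],[72,212],[380,138],[357,268],[661,190],[637,325]])/5.6+[325-.4,155-.4]
W=onz("top",b,.016)[:,:2]*1000; print("bolts",W.round(1).tolist())
M=(W[::2]+W[1::2])/2; print("mid",M.round(1).tolist(),"cen",M.mean(0))
a=M[0]-M[2]; print("ang +y axis vs world y (deg)",np.degrees(np.arctan2(-a[0],a[1])))
hsv=cv2.cvtColor(i,cv2.COLOR_BGR2HSV); m=cv2.inRange(hsv,(55,80,30),(90,255,255)); m[:160]=0;m[222:]=0;m[:,:330]=0;m[:,450:]=0
m=cv2.morphologyEx(m,cv2.MORPH_OPEN,np.ones((2,2)))
n,l,st,_=cv2.connectedComponentsWithStats(m); k=1+np.argmax(st[1:,4]); print(st[k])
c,_=cv2.findContours((l==k).astype(np.uint8),0,1); r=cv2.minAreaRect((onz("top",max(c,key=len),.012)[:,:2]*1000).astype(np.float32)); print(r)
# sleeve/cradle from cloud of both
Q=np.vstack([P.reshape(-1,3),S.reshape(-1,3)]); cen=M.mean(0)/1000; y=a/np.linalg.norm(a); x=np.array([y[1],-y[0]])
for nm,C in(("top",P),("scene",S)):
    C=C.reshape(-1,3); L=np.c_[(C[:,:2]-cen)@x,(C[:,:2]-cen)@y,C[:,2]]*1000
    for t,z0,z1,y0,y1 in(("sleeve",66,76,-70,10),("tube",60,72,-140,-95),("plateface",66,80,-170,170),("cradle",34,50,50,150)):
        k=(abs(L[:,0])<40)&(L[:,1]>y0)&(L[:,1]<y1)&(L[:,2]>z0)&(L[:,2]<z1); 
        if k.sum()>5: print(nm,t,k.sum(),np.percentile(L[k],[3,50,97],axis=0).round(1).tolist())
O=cv2.cvtColor(si,cv2.COLOR_BGR2HSV); o=cv2.inRange(O,(8,120,120),(30,255,255)); o[:270]=0;o[290:]=0;o[:,:415]=0;o[:,440:]=0
v,u=np.nonzero(o); bp=[u.mean(),v.mean()]; w=onz("scene",bp,.055)[0]; print("button",bp,w,"local",(w[:2]-cen)@x*1e3,(w[:2]-cen)@y*1e3)
k=(P[...,2]>.06)&(np.abs(P[...,1]+.1)<.12); 
for u in range(285,352,8):
    v=175+np.nanargmax(P[175:195,u,2]); print(u,v,P[v,u].round(3))
E
```

```text
bolts [[610.0, -170.4], [538.9, -155.1], [575.7, -323.2], [505.5, -308.6], [544.5, -476.5], [471.4, -460.8]]
mid [[574.4, -162.8], [540.6, -315.9], [507.9, -468.7]] cen [ 540.983054   -315.77592781]
ang +y axis vs world y (deg) -12.264157906867185
[ 342  179  109   37 1270]
((532.0405883789062, -339.5949401855469), (332.1102600097656, 88.56863403320312), 77.95771789550781)
top sleeve 273 [[-15.0, -67.3, 66.8], [-0.2, -30.4, 70.0], [14.1, 7.2, 73.5]]
top tube 127 [[-11.3, -138.6, 63.0], [-0.1, -117.3, 66.9], [11.2, -96.4, 70.6]]
top plateface 638 [[-18.5, -163.8, 66.3], [0.1, -51.9, 70.3], [18.6, 32.6, 78.8]]
top cradle 407 [[-23.7, 52.3, 34.2], [0.5, 97.7, 37.9], [22.6, 146.7, 43.2]]
scene sleeve 520 [[-17.5, -66.9, 67.2], [-4.0, -30.5, 70.5], [12.4, 7.2, 72.5]]
scene tube 318 [[-13.9, -138.7, 61.0], [-4.5, -117.8, 67.3], [9.7, -96.6, 69.3]]
scene plateface 1390 [[-25.5, -166.5, 66.6], [-3.6, -66.7, 70.2], [14.7, 31.4, 79.5]]
scene cradle 704 [[-26.5, 55.8, 34.6], [-2.7, 98.0, 37.8], [19.3, 146.0, 43.2]]
button [np.float64(425.61538461538464), np.float64(278.61538461538464)] [ 0.51322229 -0.37018635  0.055     ] local -15.569410265493222 -59.06561846564512
285 183 [0.571 0.003 0.008]
293 185 [ 0.56  -0.024  0.076]
301 186 [ 0.555 -0.047  0.089]
309 184 [ 0.56  -0.069  0.104]
317 175 [ 0.582 -0.092  0.127]
325 184 [ 0.557 -0.113  0.125]
333 183 [ 0.559 -0.135  0.136]
341 184 [ 0.555 -0.155  0.146]
349 188 [ 0.55  -0.188  0.043]
```

```bash
cat >> h.py <<'E'
from scipy.spatial.transform import Rotation as Ro
GA=np.radians(-12.2); GY=np.array([-np.sin(GA),np.cos(GA)]); GX=np.array([np.cos(GA),np.sin(GA)])
GC=np.array([.5400,-.3160])
def g2w(x,y,z=0): return np.r_[GC+x*GX+y*GY,z]
def w2g(p): return np.r_[np.dot(p[:2]-GC,GX),np.dot(p[:2]-GC,GY),p[2]]
def st(target=None):
    s=ctrl.get_state(); p=np.array(s["position"]); R=Ro.from_rotvec(s["tool_rot"]).as_matrix()
    print("t",round(s["time"],2),"p",p.round(4),"gauge",w2g(p).round(4),"yaw_y",round(np.degrees(np.arctan2(R[1,1],R[0,1])),2),"z",R[:,2].round(3),"F",np.round(s["ft_force"],1),"grip",round(s["grip_force"],1),round(s["grip_width"]*87,1),"q",np.round(s["joint_positions"],2))
    if target is not None: print("tool delta mm",((np.array(target)-p)@R*1000).round(1),"Rtool x,y",R[:,0].round(3),R[:,1].round(3))
E
python3 - <<'E'
from h import *
i=np.load("scene0.npz")["i"]; g=cv2.cvtColor(i,cv2.COLOR_BGR2GRAY).astype(np.float32)
for xo in(-17,):
  for zz in(51,55,59):
    ys=np.arange(-80,36,2.); X=[g2w(xo/1e3,y/1e3,zz/1e3) for y in ys]; p=proj("scene",X).astype(np.float32)
    v=cv2.remap(g,p[:,0].copy(),p[:,1].copy(),cv2.INTER_LINEAR).ravel(); print(zz,[(int(y),int(a)) for y,a in zip(ys,v)])
s=np.load("scene0.npz")
m=cv2.inRange(cv2.cvtColor(i,cv2.COLOR_BGR2HSV),(15,110,80),(35,255,255)); m[:,:240]=0;m[:,285:]=0;m[:155]=0;m[185:]=0
v,u=np.nonzero(m); print("bar in scene",len(u),u.min() if len(u) else 0,u.max() if len(u) else 0,v.min() if len(u) else 0, v.max() if len(u) else 0)
print("bar ends pred", proj("scene",[[.507,.205,.02],[.613,.18,.02]]))
st([.513,-.376,.15])
E
```

```text
51 [(-80, 39), (-78, 45), (-76, 38), (-74, 18), (-72, 21), (-70, 48), (-68, 73), (-66, 73), (-64, 74), (-62, 83), (-60, 89), (-58, 91), (-56, 85), (-54, 79), (-52, 77), (-50, 76), (-48, 74), (-46, 75), (-44, 77), (-42, 74), (-40, 77), (-38, 78), (-36, 77), (-34, 76), (-32, 74), (-30, 76), (-28, 78), (-26, 79), (-24, 74), (-22, 78), (-20, 76), (-18, 76), (-16, 74), (-14, 75), (-12, 74), (-10, 71), (-8, 74), (-6, 76), (-4, 78), (-2, 78), (0, 74), (2, 76), (4, 81), (6, 78), (8, 75), (10, 75), (12, 77), (14, 76), (16, 79), (18, 79), (20, 74), (22, 75), (24, 75), (26, 75), (28, 78), (30, 87), (32, 91), (34, 83)]
55 [(-80, 33), (-78, 34), (-76, 27), (-74, 21), (-72, 24), (-70, 51), (-68, 70), (-66, 76), (-64, 82), (-62, 111), (-60, 125), (-58, 124), (-56, 104), (-54, 85), (-52, 76), (-50, 77), (-48, 77), (-46, 72), (-44, 75), (-42, 77), (-40, 77), (-38, 79), (-36, 81), (-34, 75), (-32, 75), (-30, 76), (-28, 77), (-26, 81), (-24, 81), (-22, 81), (-20, 76), (-18, 79), (-16, 79), (-14, 77), (-12, 77), (-10, 75), (-8, 80), (-6, 80), (-4, 75), (-2, 76), (0, 79), (2, 78), (4, 77), (6, 74), (8, 7
[... 430 characters left out ...]
-28, 77), (-26, 79), (-24, 78), (-22, 83), (-20, 81), (-18, 80), (-16, 79), (-14, 77), (-12, 78), (-10, 79), (-8, 80), (-6, 78), (-4, 78), (-2, 79), (0, 77), (2, 79), (4, 77), (6, 77), (8, 82), (10, 79), (12, 79), (14, 80), (16, 80), (18, 78), (20, 78), (22, 79), (24, 78), (26, 80), (28, 79), (30, 81), (32, 83), (34, 82)]
bar in scene 46 262 271 165 172
bar ends pred [[236.18050141 179.76077212]
 [270.15868086 166.57205396]]
t 0.1 p [0.2036 0.6168 0.2216] gauge [-0.5259  0.8406  0.2216] yaw_y 71.73 z [-0.    -0.002 -1.   ] F [-0.9 -0.1 -1.1] grip 0.0 87.1 q [-1.24  0.32 -0.07  1.45  0.02  1.37 -0.06]
tool delta mm [-604.9 -845.7   73.1] Rtool x,y [-0.95   0.313 -0.   ] [ 0.313  0.95  -0.002]
```

```bash
python3 -m handwheel '[[0.06,0,0,-0.01,0,0,10.5],[0.06,0,0,-0.01,0,0,10.5],[0.06,0,0,-0.01,0,0,10.5],[0.06,0,0,-0.01,0,0,10.5],[0.06,0,0,-0.01,0,0,10.5],[0.06,0,0,-0.01,0,0,10.5],[0.06,0,0,-0.01,0,0,10.5],[0.06,0,0,-0.01,0,0,10.4]]' 20; python3 -c "
from h import *
st([.48,.1,.30])"
```

```text
time: 1.1
position: [0.2036, 0.617, 0.3022]
tool_rot: [2.45, 1.966, -0.001]
ft_force: [0.6, -0.2, 0.5]
grip_width: 0.691
grip_force: 0.0
t 1.1 p [0.2036 0.617  0.3022] gauge [-0.526   0.8409  0.3022] yaw_y -12.5 z [-0.    -0.001 -1.   ] F [ 0.6 -0.2  0.5] grip 0.0 60.1 q [-1.38  0.3   0.12  1.33 -0.03  1.52 -1.49]
tool delta mm [-444.9  381.8    2.7] Rtool x,y [ 0.216  0.976 -0.001] [ 0.976 -0.216 -0.   ]
```

```bash
python3 -m handwheel '[[0.06,-0.0445,0.0382,0,0,0,0],[0.06,-0.0445,0.0382,0,0,0,0],[0.06,-0.0445,0.0382,0,0,0,0],[0.06,-0.0445,0.0382,0,0,0,0],[0.06,-0.0445,0.0382,0,0,0,0],[0.06,-0.0445,0.0382,0,0,0,0],[0.06,-0.0445,0.0382,0,0,0,0],[0.06,-0.0445,0.0382,0,0,0,0],[0.06,-0.0445,0.0382,0,0,0,0],[0.06,-0.0445,0.0382,0,0,0,0]]' && python3 -m handwheel '[[0.06,-0.0508,0.015,0,0,0,0],[0.06,-0.0508,0.015,0,0,0,0],[0.06,-0.0508,0.015,0,0,0,0],[0.06,-0.0508,0.015,0,0,0,0],[0.06,-0.0508,0.015,0,0,0,0],[0.06,-0.0508,0.015,0,0,0,0],[0.06,-0.0508,0.015,0,0,0,0],[0.06,-0.0508,0.015,0,0,0,0],[0.06,-0.0508,0.015,0,0,0,0],[0.06,0,0,0,0,0,0]]'; python3 -c "
from h import *
st(g2w(-.001,-.061,.036))"
```

```text
time: 2.35
position: [0.4838, 0.0999, 0.3024]
tool_rot: [-2.444, -1.974, -0.001]
ft_force: [1.3, 0.7, 0.4]
grip_width: 0.69
grip_force: 0.0
time: 3.6
position: [0.5156, -0.3794, 0.3011]
tool_rot: [-2.454, -1.961, 0.009]
ft_force: [-0.4, 0.5, -1.0]
grip_width: 0.687
grip_force: 0.0
t 3.6 p [ 0.5156 -0.3794  0.3011] gauge [-0.0105 -0.0671  0.3011] yaw_y -12.72 z [-0.004 -0.003 -1.   ] F [-0.4  0.5 -1. ] grip 0.0 59.8 q [-0.16  0.41  1.05  1.38 -0.35  1.55  0.63]
tool delta mm [  7.3  10.4 265.1] Rtool x,y [ 0.22   0.975 -0.004] [ 0.975 -0.22  -0.004]
```

```bash
python3 -m handwheel '[[0.06,0.0073,0.0104,0.02,0,0,-0.5],[0.06,0,0,0.04,0,0,0],[0.06,0,0,0.04,0,0,0],[0.06,0,0,0.04,0,0,0],[0.06,0,0,0.04,0,0,0],[0.06,0,0,0.03,0,0,0],[0.06,0,0,0.02,0,0,0],[0.06,0,0,0.02,0,0,0],[0.06,0,0,0.015,0,0,0],[0.06,0,0,0,0,0,0],[0.06,0,0,0,0,0,0]]' ; python3 - <<'E'
from h import *
st(g2w(-.001,-.061,.036))
i,d=ctrl.get_image("scene"); cv2.imwrite("pics/s1.png",cv2.resize(i[200:340,360:500],None,fx=4.2,fy=4.2,interpolation=cv2.INTER_CUBIC))
E
```

```text
time: 4.97
position: [0.5312, -0.3693, 0.0384]
tool_rot: [2.435, 1.983, 0.001]
ft_force: [-0.8, 0.2, 1.2]
grip_width: 0.688
grip_force: 0.0
t 4.97 p [ 0.5312 -0.3693  0.0384] gauge [ 0.0026 -0.054   0.0384] yaw_y -11.68 z [ 0.001 -0.001 -1.   ] F [-0.8  0.2  1.2] grip 0.0 59.9 q [-0.1   0.62  0.9   1.68 -0.53  1.11  0.75]
tool delta mm [-7.  -3.7  2.4] Rtool x,y [ 0.202  0.979 -0.   ] [ 0.979 -0.202  0.001]
```

View pics/s1.png

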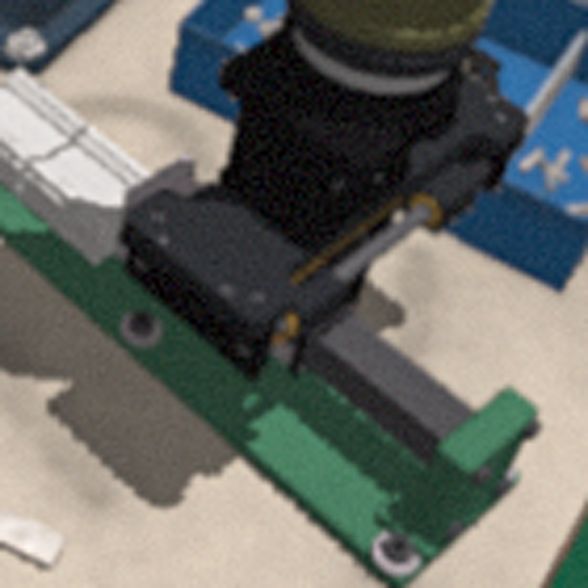

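The picture shows the gripper straddling the sleeve, with the fingers clear of the bolts and the post. The TCP needs a shift of about 7 mm before closing.

```bash
python3 -m handwheel '[[0.06,-0.007,-0.0037,0.0024,0,0,-0.4],[0.06,0,0,0,0,0,0],[0.06,0,0,0,0,0,0]]' 20; python3 -c "
from h import *
st(g2w(-.001,-.061,.036))"; python3 -m handwheel '[[0.045,0,0,0,0,0,0],[0.035,0,0,0,0,0,0],[0.025,0,0,0,0,0,0],[0.025,0,0,0,0,0,0],[0.025,0,0,0,0,0,0]]' 20;  python3 -c "
from h import *
st(g2w(-.001,-.061,.036))"
```

```text
time: 5.4
position: [0.5257, -0.375, 0.0353]
tool_rot: [2.429, 1.992, 0.001]
ft_force: [0.2, -0.3, 0.3]
grip_width: 0.69
grip_force: 0.0
t 5.4 p [ 0.5257 -0.375   0.0353] gauge [-0.0015 -0.0607  0.0353] yaw_y -11.29 z [ 0.  0. -1.] F [ 0.2 -0.3  0.3] grip 0.0 60.0 q [-0.09  0.62  0.9   1.68 -0.53  1.1   0.77]
tool delta mm [-0.3  0.5 -0.7] Rtool x,y [0.196 0.981 0.   ] [ 0.981 -0.196  0.   ]
time: 6.02
position: [0.5266, -0.3749, 0.0351]
tool_rot: [2.428, 1.992, 0.001]
ft_force: [2.1, -2.1, -2.8]
grip_width: 0.34
grip_force: 20.0
t 6.03 p [ 0.5266 -0.3749  0.0351] gauge [-0.0007 -0.0604  0.0351] yaw_y -11.27 z [ 0.001 -0.001 -1.   ] F [ 2.1 -2.1 -2.8] grip 20.0 29.5 q [-0.09  0.62  0.9   1.68 -0.53  1.1   0.77]
tool delta mm [-0.6 -0.3 -0.9] Rtool x,y [ 0.195  0.981 -0.   ] [ 0.981 -0.195  0.002]
```

```bash
python3 -m handwheel '[[0.025,-0.001,0,0,0,0,0],[0.025,-0.001,0,0,0,0,0],[0.025,-0.001,0,0,0,0,0],[0.025,-0.001,0,0,0,0,0]]' ; python3 -c "
from h import *
st()"; python3 -m handwheel '[[0.025,-0.0015,0,0,0,0,0],[0.025,-0.0015,0,0,0,0,0],[0.025,-0.0015,0,0,0,0,0],[0.025,-0.0015,0,0,0,0,0],[0.025,-0.0015,-0.0001,0,0,0,0],[0.025,-0.0015,-0.0001,0,0,0,0]]'; python3 -c "
from h import *
st()"
```

```text
time: 6.52
position: [0.5262, -0.3762, 0.0351]
tool_rot: [-2.426, -1.993, -0.005]
ft_force: [4.5, 5.5, 0.8]
grip_width: 0.341
grip_force: 20.0
t 6.53 p [ 0.5262 -0.3762  0.0351] gauge [-0.0007 -0.0618  0.0351] yaw_y -11.18 z [ 0.001  0.004 -1.   ] F [4.5 5.5 0.8] grip 20.0 29.6 q [-0.08  0.62  0.89  1.68 -0.54  1.11  0.77]
time: 7.28
position: [0.5243, -0.3851, 0.0351]
tool_rot: [-2.426, -1.993, -0.005]
ft_force: [3.7, 4.9, 0.2]
grip_width: 0.341
grip_force: 20.0
t 7.28 p [ 0.5243 -0.3851  0.0351] gauge [-0.0007 -0.0709  0.0351] yaw_y -11.18 z [ 0.001  0.004 -1.   ] F [3.7 4.9 0.2] grip 20.0 29.6 q [-0.06  0.63  0.89  1.67 -0.54  1.11  0.79]
```

```bash
python3 -m handwheel '[[0.025,-0.0015,0,0,0,0,0],[0.025,-0.0015,0,0,0,0,0],[0.025,-0.0015,-0.0001,0,0,0,0]]'; python3 -m handwheel '[[0.025,-0.001,0,0,0,0,0],[0.025,-0.001,0,0,0,0,0],[0.025,-0.001,0,0,0,0,0]]' 9;  python3 -c "
from h import *
st()"
```

```text
time: 7.65
position: [0.5234, -0.3895, 0.0351]
tool_rot: [-2.426, -1.993, -0.005]
ft_force: [3.9, 4.2, 0.1]
grip_width: 0.346
grip_force: 20.0
time: 8.02
position: [0.5227, -0.3924, 0.0351]
tool_rot: [-2.425, -1.993, -0.005]
ft_force: [4.1, 4.3, -0.3]
grip_width: 0.348
grip_force: 9.0
t 8.03 p [ 0.5227 -0.3924  0.0351] gauge [-0.0007 -0.0783  0.0351] yaw_y -11.16 z [ 0.001  0.004 -1.   ] F [ 4.1  4.3 -0.3] grip 9.0 30.2 q [-0.05  0.63  0.89  1.66 -0.54  1.11  0.8 ]
```

```bash
for k in 1; do python3 -m handwheel '[[0.025,-0.001,0,0,0,0,0],[0.025,-0.001,0,0,0,0,0],[0.025,-0.001,0,0,0,0,0]]'|sed -n 2,4p; python3 -m handwheel '[[0.025,-0.001,0,0,0,0,0],[0.025,-0.001,0,0,0,0,0]]'; done|grep -v rot;  python3 -c "
from h import *
st()"
```

```text
position: [0.5221, -0.3953, 0.0351]
ft_force: [3.9, 5.3, 0.7]
time: 8.65
position: [0.5217, -0.3973, 0.0351]
ft_force: [2.9, 4.7, 2.0]
grip_width: 0.343
grip_force: 9.0
t 8.65 p [ 0.5217 -0.3973  0.0351] gauge [-0.0007 -0.0833  0.0351] yaw_y -11.16 z [ 0.001  0.004 -1.   ] F [2.9 4.7 2. ] grip 9.0 29.8 q [-0.04  0.64  0.89  1.65 -0.54  1.12  0.8 ]
```

```bash
python3 -m handwheel '[[0.025,-0.001,0,0,0,0,0],[0.025,-0.001,0,0,0,0,0]]'|grep -E "pos|ft"; python3 -m handwheel '[[0.025,-0.001,0,0,0,0,0],[0.025,-0.001,0,0,0,0,0]]'|grep -E "pos|ft"
```

```text
position: [0.5213, -0.3993, 0.0351]
ft_force: [3.4, 4.2, 0.8]
position: [0.5208, -0.4012, 0.0351]
ft_force: [3.9, 4.7, 1.0]
```

```bash
python3 -m handwheel '[[0.025,-0.001,0,0,0,0,0],[0.025,-0.001,0,0,0,0,0]]'|grep -E "pos|ft"; python3 -m handwheel '[[0.025,-0.001,0,0,0,0,0]]'|grep -E "pos|ft"
```

```text
position: [0.5204, -0.4033, 0.0351]
ft_force: [3.8, 4.2, 0.9]
position: [0.5201, -0.4046, 0.0351]
ft_force: [3.5, 3.9, 0.3]
```

```bash
python3 -m handwheel '[[0.025,-0.001,0,0,0,0,0],[0.025,-0.001,0,0,0,0,0]]'|grep -E "pos|ft"; python3 -m handwheel '[[0.025,-0.001,0,0,0,0,0]]'|grep -E "pos|ft"
```

```text
position: [0.5193, -0.4085, 0.0351]
ft_force: [4.5, 2.4, -1.2]
position: [0.5192, -0.4091, 0.0351]
ft_force: [4.2, 3.0, -1.8]
```

```bash
python3 -m handwheel '[[0.025,-0.001,0,0,0,0,0]]'|grep -E "pos|ft"; python3 -m handwheel '[[0.025,-0.001,0,0,0,0,0]]'|grep -E "pos|ft"
```

```text
position: [0.5189, -0.41, 0.0351]
ft_force: [4.0, 2.7, -0.7]
position: [0.5189, -0.4104, 0.0351]
ft_force: [5.0, 4.7, -0.5]
```

```bash
python3 - <<'E'
from h import *
st()
i,d=ctrl.get_image("scene"); cv2.imwrite("pics/s2.png",cv2.resize(i[210:320,370:490],None,fx=5,fy=5,interpolation=cv2.INTER_CUBIC))
E
```

```text
t 10.15 p [ 0.5189 -0.4104  0.0351] gauge [-0.0007 -0.0968  0.0351] yaw_y -11.22 z [ 0.001  0.002 -1.   ] F [ 5.   4.7 -0.5] grip 9.0 30.0 q [-0.01  0.65  0.88  1.64 -0.55  1.12  0.82]
```

View pics/s2.png

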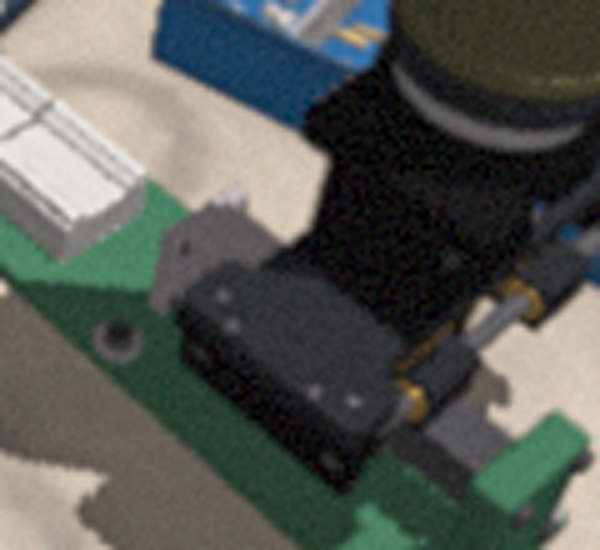

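The sleeve has moved away from the cradle with the gripper, but the body hides the button. I'll release, lift and look.

```bash
python3 -m handwheel '[[0.06,0.001,0,0,0,0,0],[0.06,0,0,0,0,0,0],[0.06,0,0,0,0,0,0],[0.06,0,0,0,0,0,0],[0.06,0,0,-0.02,0,0,0],[0.06,0,0,-0.05,0,0,0],[0.06,0,0,-0.06,0,0,0],[0.06,0,0,-0.06,0,0,0],[0.06,0.0,0,-0.06,0,0,0],[0.06,0.0,0,-0.03,0,0,0]]' 20; python3 - <<'E'
from h import *
st()
i,d=ctrl.get_image("scene"); t,_=ctrl.get_image("top"); np.savez("s3.npz",i=i,d=d,t=t); cv2.imwrite("pics/s3.png",cv2.resize(i[210:320,370:490],None,fx=5,fy=5,interpolation=cv2.INTER_CUBIC))
m=cv2.inRange(cv2.cvtColor(i,cv2.COLOR_BGR2HSV),(8,120,100),(30,255,255)); m[:265]=0;m[295:]=0;m[:,:410]=0;m[:,445:]=0
v,u=np.nonzero(m); print(len(u),u.mean(),v.mean())
S=cloud("scene",d).reshape(-1,3); L=np.c_[(S[:,:2]-GC)@GX,(S[:,:2]-GC)@GY,S[:,2]]*1000
k=(L[:,2]>70.5)&(L[:,2]<83)&(abs(L[:,0])<30)&(L[:,1]<60)&(L[:,1]>-60); print(k.sum(),np.percentile(L[k],[3,50,97],axis=0).round(1))
E
```

```text
time: 11.45
position: [0.5181, -0.4119, 0.3209]
tool_rot: [2.425, 1.988, 0.002]
ft_force: [0.3, -0.6, -0.9]
grip_width: 0.691
grip_force: 0.0
t 11.45 p [ 0.5181 -0.4119  0.3209] gauge [-0.0011 -0.0984  0.3209] yaw_y -11.31 z [ 0.005 -0.004 -1.   ] F [ 0.3 -0.6 -0.9] grip 0.0 60.1 q [-0.06  0.45  1.02  1.29 -0.38  1.6   0.7 ]
11 425.54545454545456 279.1818181818182
227 [[-18.6 -55.6  70.6]
 [ -1.6 -19.7  71.5]
 [ 17.3  -0.9  74.7]]
```

View pics/s3.png

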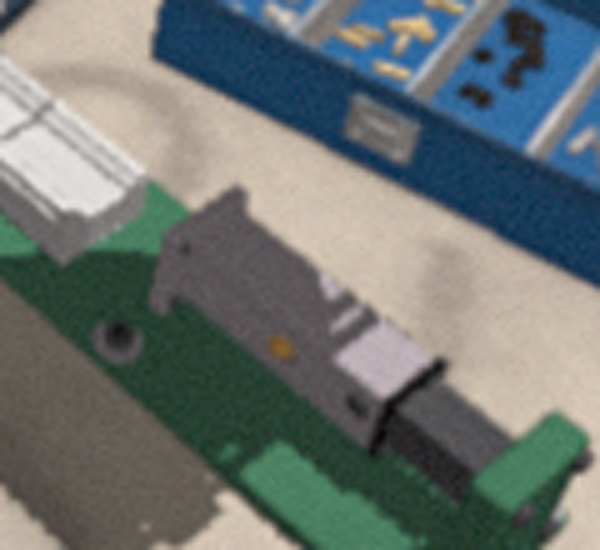

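The button is out through the second hole, at pixel (426,279), and the empty first hole shows at (441,291), so the stop is locked. Next is the bar.

```bash
python3 - <<'E'
from h import *
st([.5595,.193,.30])
P=cloud("top",np.load("top0.npz")["d"]).reshape(-1,3)
for n,x0,x1,y0,y1 in(("bar foot",.505,.615,.09,.30),("path",.40,.66,-.4,.3)):
    k=(P[:,0]>x0)&(P[:,0]<x1)&(P[:,1]>y0)&(P[:,1]<y1); print(n,np.nanmax(P[k][:,2]))
E
```

```text
t 11.55 p [ 0.5186 -0.4125  0.3212] gauge [-0.0005 -0.0989  0.3212] yaw_y -11.3 z [ 0.007 -0.005 -1.   ] F [ 0.3  0.  -0.3] grip 0.0 59.9 q [-0.06  0.45  1.02  1.29 -0.39  1.59  0.7 ]
tool delta mm [601.9 -78.7  18.3] Rtool x,y [ 0.196  0.981 -0.004] [ 0.981 -0.196  0.007]
bar foot 0.024389909563757698
path 0.18768046724494022
```

```bash
python3 -m handwheel '[[0.05,0.0547,-0.0072,0,0,0,0],[0.05,0.0547,-0.0072,0,0,0,0],[0.05,0.0547,-0.0072,0,0,0,0],[0.05,0.0547,-0.0072,0,0,0,0],[0.05,0.0547,-0.0072,0,0,0,0],[0.05,0.0547,-0.0072,0,0,0,0],[0.05,0.0547,-0.0072,0,0,0,0],[0.05,0.0547,-0.0072,0,0,0,0],[0.05,0.0547,-0.0072,0,0,0,0],[0.05,0.0547,-0.0072,0,0,0,0],[0.05,0.0547,-0.0072,0,0,0,0]]' >/dev/null; python3 -m handwheel '[[0.05,0,0,0.015,0,0,-9.8],[0.05,0,0,0.015,0,0,-9.8],[0.05,0,0,0.015,0,0,-9.8],[0.05,0,0,0.015,0,0,-9.8],[0.05,0,0,0.015,0,0,-9.8],[0.05,0,0,0.015,0,0,-9.8],[0.05,0,0,0.015,0,0,-9.8],[0.05,0,0,0.015,0,0,-9.8],[0.05,0,0,0.015,0,0,-9.6],[0.05,0,0,0.015,0,0,0],[0.05,0,0,0,0,0,0],[0.05,0,0,0,0,0,0]]' >/dev/null; python3 -c "
from h import *
st([.5595,.193,.009])"
```

```text
t 14.43 p [0.5584 0.195  0.1656] gauge [-0.09    0.5034  0.1656] yaw_y 76.64 z [ 0.001  0.    -1.   ] F [ 0.1 -0.4  0.1] grip 0.0 50.1 q [-0.9   0.26  0.61  1.7  -0.16  1.23  1.08]
tool delta mm [ -1.5  -1.8 156.6] Rtool x,y [-0.973  0.231 -0.001] [0.231 0.973 0.   ]
```

```bash
python3 -m handwheel '[[0.05,-0.0015,-0.0018,0.03,0,0,0],[0.05,0,0,0.035,0,0,0],[0.05,0,0,0.035,0,0,0],[0.05,0,0,0.025,0,0,0],[0.05,0,0,0.015,0,0,0],[0.05,0,0,0.01,0,0,0],[0.05,0,0,0.004,0,0,0],[0.05,0,0,0,0,0,0],[0.05,0,0,0,0,0,0]]' 25; python3 -c "
from h import *
st([.5595,.193,.009])"
```

```text
time: 15.55
position: [0.5597, 0.1932, 0.0119]
tool_rot: [0.363, 3.119, 0.001]
ft_force: [-0.3, 0.0, -0.3]
grip_width: 0.574
grip_force: 0.0
t 15.55 p [0.5597 0.1932 0.0119] gauge [-0.0883  0.5018  0.0119] yaw_y 76.73 z [ 0.001  0.001 -1.   ] F [-0.3  0.  -0.3] grip 0.0 49.9 q [-0.84  0.43  0.56  1.83 -0.28  0.95  1.18]
tool delta mm [ 0.2 -0.2  2.9] Rtool x,y [-0.973  0.23  -0.001] [0.23  0.973 0.001]
```

```bash
python3 -m handwheel '[[0.05,0,0,0.0029,0,0,0],[0.05,0,0,0,0,0,0],[0.03,0,0,0,0,0,0],[0.015,0,0,0,0,0,0],[0.015,0,0,0,0,0,0],[0.015,0,0,0,0,0,0],[0.015,0,0,0,0,0,0]]' 25; python3 -c "
from h import *
st([.5595,.193,.009])"; python3 -m handwheel '[[0.015,0,0,-0.01,0,0,0],[0.015,0,0,-0.03,0,0,0],[0.015,0,0,-0.05,0,0,0],[0.015,0,0,-0.05,0,0,0],[0.015,0,0,-0.05,0,0,0],[0.015,0,0,-0.03,0,0,0],[0.015,0,0,0,0,0,0],[0.015,0,0,0,0,0,0]]'; python3 -c "
from h import *
st(g2w(-.0008,.075,.25))"
```

```text
time: 16.42
position: [0.5593, 0.1933, 0.0084]
tool_rot: [0.362, 3.12, 0.001]
ft_force: [0.6, 2.3, -1.0]
grip_width: 0.226
grip_force: 25.0
t 16.43 p [0.5593 0.1933 0.0084] gauge [-0.0888  0.5019  0.0084] yaw_y 76.75 z [ 0.  0. -1.] F [ 0.6  2.3 -1. ] grip 25.0 19.6 q [-0.84  0.44  0.56  1.83 -0.28  0.95  1.18]
tool delta mm [-0.3 -0.3 -0.6] Rtool x,y [-0.973  0.229 -0.   ] [0.229 0.973 0.001]
time: 17.42
position: [0.5582, 0.1925, 0.2268]
tool_rot: [-0.363, -3.118, 0.002]
ft_force: [-0.4, -0.3, -2.7]
grip_width: 0.231
grip_force: 25.0
t 17.43 p [0.5582 0.1925 0.2268] gauge [-0.0897  0.5009  0.2268] yaw_y 76.72 z [-0.002 -0.001 -1.   ] F [-0.4 -0.3 -2.7] grip 25.0 20.1 q [-0.92  0.22  0.63  1.62 -0.13  1.35  1.07]
tool delta mm [ -96.8 -424.2  -22.8] Rtool x,y [-0.973  0.23   0.002] [ 0.23   0.973 -0.001]
```

```bash
python3 -m handwheel '[[0.015,0,0,-0.003,0,0,9.9],[0.015,0,0,-0.003,0,0,9.9],[0.015,0,0,-0.003,0,0,9.9],[0.015,0,0,-0.003,0,0,9.9],[0.015,0,0,-0.003,0,0,9.9],[0.015,0,0,-0.003,0,0,9.9],[0.015,0,0,-0.003,0,0,9.9],[0.015,0,0,-0.003,0,0,9.9],[0.015,0,0,-0.002,0,0,9.7]]' 25 >/dev/null; python3 -m handwheel '[[0.015,-0.03,0.006,0,0,0,0],[0.015,-0.05,0.0105,0,0,0,0],[0.015,-0.05,0.0105,0,0,0,0],[0.015,-0.05,0.0105,0,0,0,0],[0.015,-0.05,0.0105,0,0,0,0],[0.015,-0.05,0.0105,0,0,0,0],[0.015,-0.05,0.0105,0,0,0,0],[0.015,-0.05,0.0105,0,0,0,0],[0.015,-0.046,0.0095,0,0,0,0],[0.015,0,0,0,0,0,0],[0.015,0,0,0,0,0,0],[0.015,0,0,0,0,0,0]]' >/dev/null; python3 - <<'E'
from h import *
st(g2w(-.0008,.075,.10))
i,d=ctrl.get_image("top"); j,_=ctrl.get_image("scene"); np.savez("s4.npz",i=i,d=d,j=j)
cv2.imwrite("pics/s4.png",np.hstack([cv2.resize(i[130:230,300:460],(480,300)),cv2.resize(j[130:330,300:500],(300,300))]))
E
```

```text
t 20.05 p [ 0.5567 -0.2402  0.2533] gauge [0.0003 0.0776 0.2533] yaw_y -12.01 z [-0.001  0.001 -1.   ] F [-0.2  0.5 -1.8] grip 25.0 19.7 q [-0.46  0.33  1.03  1.55 -0.28  1.43  0.38]
tool delta mm [ -2.8  -0.9 153.3] Rtool x,y [0.208 0.978 0.001] [ 0.978 -0.208 -0.002]
```

View pics/s4.png

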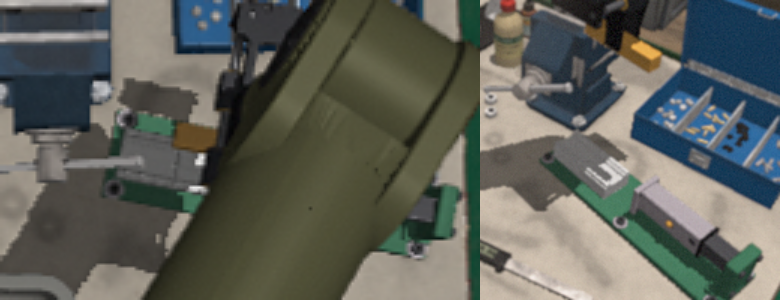

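The bar is held level and aligned along the gauge in the scene part, and its end shows clear of the vice handle in the top part.

```bash
python3 -m handwheel '[[0.015,-0.0075,-0.0009,0.01,0,0,0.2],[0.015,0,0,0.035,0,0,0],[0.015,0,0,0.035,0,0,0],[0.015,0,0,0.035,0,0,0],[0.015,0,0,0.03,0,0,0],[0.015,0,0,0.025,0,0,0],[0.015,0,0,0.015,0,0,0],[0.015,0,0,0,0,0,0],[0.015,0,0,0,0,0,0],[0.015,0,0,0,0,0,0]]' ; python3 - <<'E'
from h import *
st(g2w(-.0008,.070,.0434))
j,d=ctrl.get_image("scene"); np.savez("s5.npz",j=j,d=d)
cv2.imwrite("pics/s5.png",cv2.resize(j[200:300,340:440],(700,600),interpolation=cv2.INTER_CUBIC)[:600])
E
```

```text
time: 21.4
position: [0.5547, -0.2497, 0.0704]
tool_rot: [2.446, 1.968, 0.002]
ft_force: [0.2, -0.2, -2.5]
grip_width: 0.227
grip_force: 25.0
t 21.4 p [ 0.5547 -0.2497  0.0704] gauge [0.0004 0.0679 0.0704] yaw_y -12.36 z [ 0.002 -0.    -1.   ] F [ 0.2 -0.2 -2.5] grip 25.0 19.8 q [-0.36  0.49  0.93  1.76 -0.44  1.11  0.5 ]
tool delta mm [ 2.1 -1.3 27. ] Rtool x,y [ 0.214  0.977 -0.   ] [ 0.977 -0.214  0.002]
```

View pics/s5.png

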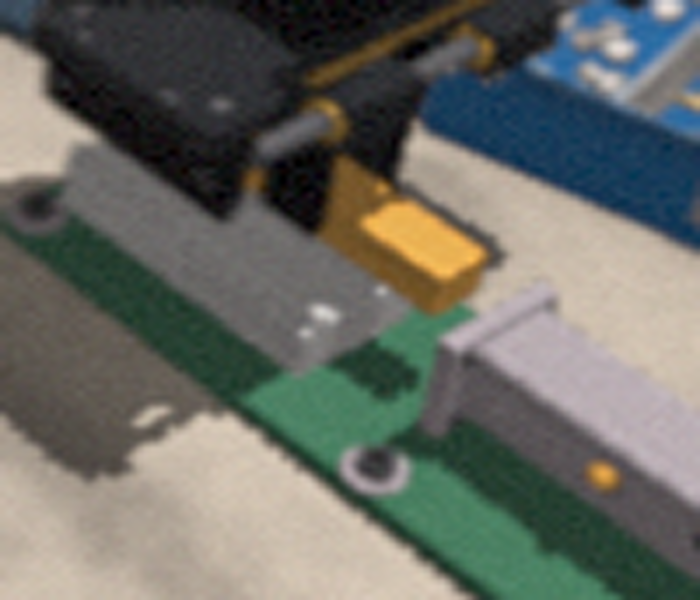

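The bar is about 27 mm above the channel and lined up with the stop plate, with the button at the right still out. I'm lowering it now.

```bash
python3 -m handwheel '[[0.015,0.001,-0.0012,0.012,0,0,0],[0.015,0,0,0.004,0,0,0],[0.015,0,0,0,0,0,0]]' |grep -E "pos|ft"; python3 -c "
from h import *
st(g2w(-.0008,.070,.0434))"; python3 -m handwheel '[[0.015,0,0,0.003,0,0,0],[0.015,0,0,0.003,0,0,0],[0.015,0,0,0,0,0,0]]' |grep -E "pos|ft";  python3 -c "
from h import *
st(g2w(-.0008,.070,.0434))"
```

```text
position: [0.5525, -0.2479, 0.0525]
ft_force: [-0.1, 0.2, -2.1]
t 21.82 p [ 0.5525 -0.2479  0.0525] gauge [-0.0022  0.0692  0.0525] yaw_y -12.36 z [-0.001  0.    -1.   ] F [-0.1  0.2 -2.1] grip 25.0 19.8 q [-0.35  0.51  0.92  1.78 -0.45  1.08  0.51]
tool delta mm [0.8 1.4 9.1] Rtool x,y [0.214 0.977 0.   ] [ 0.977 -0.214 -0.001]
position: [0.5529, -0.2481, 0.047]
ft_force: [-0.8, 0.5, -3.4]
t 22.2 p [ 0.5529 -0.2481  0.047 ] gauge [-0.0018  0.0691  0.047 ] yaw_y -12.36 z [-0.  0. -1.] F [-0.8  0.5 -3.4] grip 25.0 19.6 q [-0.34  0.52  0.91  1.78 -0.46  1.07  0.52]
tool delta mm [0.9 1.  3.6] Rtool x,y [0.214 0.977 0.   ] [ 0.977 -0.214 -0.   ]
```

```bash
python3 -m handwheel '[[0.015,0,0.0008,0.0015,0,0,0],[0.015,0,0,0.0015,0,0,0],[0.015,0,0,0,0,0,0]]' |grep -E "pos|ft"; python3 -m handwheel '[[0.015,0,0,0.001,0,0,0],[0.015,0,0,0,0,0,0]]' |grep -E "pos|ft";  python3 -c "
from h import *
st(g2w(-.0008,.070,.0434))"
```

```text
position: [0.5537, -0.2482, 0.0441]
ft_force: [0.2, -0.4, -2.3]
position: [0.5538, -0.2483, 0.0433]
ft_force: [-0.4, -0.2, -2.6]
t 22.82 p [ 0.5538 -0.2483  0.0433] gauge [-0.0008  0.069   0.0433] yaw_y -12.36 z [ 0.  0. -1.] F [-0.4 -0.2 -2.6] grip 25.0 19.4 q [-0.34  0.52  0.91  1.78 -0.47  1.07  0.52]
tool delta mm [ 1.  -0.  -0.1] Rtool x,y [0.214 0.977 0.   ] [ 0.977 -0.214  0.   ]
```

```bash
python3 -m handwheel '[[0.015,0,0,0.0006,0,0,0],[0.015,0,0,0,0,0,0]]' |grep -E "pos|ft"; python3 -m handwheel '[[0.015,0,0,0.0006,0,0,0],[0.015,0,0,0,0,0,0]]' |grep -E "pos|ft"
```

```text
position: [0.5539, -0.2484, 0.0433]
ft_force: [-2.4, 0.6, 4.9]
position: [0.5539, -0.2484, 0.0433]
ft_force: [-3.1, 2.2, 8.5]
```

The bar sits on the channel floor: the contact height matches the expected 43 mm. I'll ease off, regrip lightly, and slide it toward the stop.

```bash
python3 -m handwheel '[[0.015,0,0,-0.0012,0,0,0],[0.03,0,0,0,0,0,0],[0.03,0,0,0,0,0,0],[0.03,0,0,0,0,0,0],[0.015,0,0,0,0,0,0],[0.015,0,0,0,0,0,0],[0.015,0,0,0,0,0,0]]' 8 |grep -E "pos|ft|grip"; python3 -m handwheel '[[0.015,-0.002,0,0,0,0,0],[0.015,-0.002,0,0,0,0,0],[0.015,-0.002,0,0,0,0,0]]' |grep -E "pos|ft"; python3 -m handwheel '[[0.015,-0.001,0,0,0,0,0],[0.015,-0.001,0,0,0,0,0]]' |grep -E "pos|ft"
```

```text
position: [0.5539, -0.2484, 0.0432]
ft_force: [-0.3, 0.0, -0.2]
grip_width: 0.231
grip_force: 8.0
position: [0.5525, -0.2541, 0.0432]
ft_force: [0.5, 1.8, -0.9]
position: [0.5521, -0.2561, 0.0432]
ft_force: [0.6, 1.8, 1.0]
```

```bash
python3 -m handwheel '[[0.015,-0.001,0,0,0,0,0],[0.015,-0.001,0,0,0,0,0]]' |grep -E "pos|ft"; python3 - <<'E'
from h import *
st()
j,d=ctrl.get_image("scene"); 
cv2.imwrite("pics/s6.png",cv2.resize(j[215:295,360:440],(600,600),interpolation=cv2.INTER_CUBIC)[:600])
E
```

```text
position: [0.5516, -0.2581, 0.0432]
ft_force: [0.3, 0.0, 0.4]
t 25.07 p [ 0.5516 -0.2581  0.0432] gauge [-0.0009  0.059   0.0432] yaw_y -12.36 z [ 0.  0. -1.] F [0.3 0.  0.4] grip 8.0 20.1 q [-0.32  0.53  0.91  1.78 -0.47  1.07  0.54]
```

View pics/s6.png

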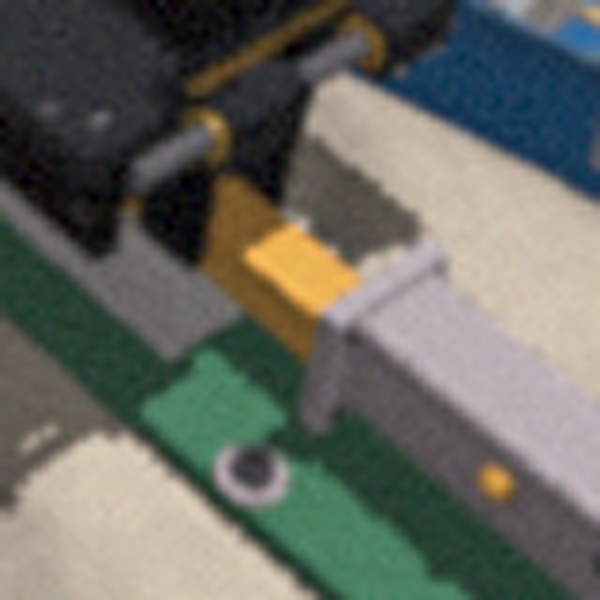

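The bar end at (345,300) in the crop is almost at the plate, and the button is still out at (495,482). I'll finish by feel, in 1 mm steps.

```bash
python3 -m handwheel '[[0.015,-0.001,0,0,0,0,0],[0.015,0,0,0,0,0,0]]' |grep -E "pos|ft"; python3 -m handwheel '[[0.015,-0.001,0,0,0,0,0],[0.015,0,0,0,0,0,0]]' |grep -E "pos|ft";  python3 -m handwheel '[[0.015,-0.001,0,0,0,0,0],[0.015,0,0,0,0,0,0]]' |grep -E "pos|ft"
```

```text
position: [0.5513, -0.2593, 0.0432]
ft_force: [0.7, 0.8, -0.3]
position: [0.5511, -0.2602, 0.0432]
ft_force: [-0.3, 0.3, -1.2]
position: [0.5509, -0.2612, 0.0432]
ft_force: [0.2, 1.0, -0.3]
```

```bash
python3 -m handwheel '[[0.015,-0.001,0,0,0,0,0],[0.015,0,0,0,0,0,0]]' |grep -E "pos|ft"; python3 -m handwheel '[[0.015,-0.001,0,0,0,0,0],[0.015,0,0,0,0,0,0]]' |grep -E "pos|ft"
```

```text
position: [0.5509, -0.2613, 0.0432]
ft_force: [-0.1, 2.8, -0.3]
position: [0.5509, -0.2614, 0.0433]
ft_force: [0.1, 6.0, 1.4]
```

```bash
python3 -m handwheel '[[0.015,-0.001,0,0,0,0,0],[0.015,0,0,0,0,0,0]]' |grep -E "pos|ft"
```

```text
position: [0.5509, -0.2614, 0.0432]
ft_force: [-0.7, 6.9, 2.6]
```

Firm contact: TCP y stays at -0.2614 m while the force rises to about 7 N. I'll relieve the load, release and lift away.

```bash
python3 -m handwheel '[[0.015,0.001,0,0,0,0,0],[0.015,0.0005,0,0,0,0,0],[0.015,0,0,0,0,0,0]]' |grep -E "pos|ft"; python3 -m handwheel '[[0.04,0,0,0,0,0,0],[0.04,0,0,0,0,0,0],[0.04,0,0,0,0,0,0],[0.04,0,0,-0.015,0,0,0],[0.04,0,0,-0.03,0,0,0],[0.04,0,0,-0.05,0,0,0],[0.04,0,0,-0.05,0,0,0],[0.04,0,0,-0.05,0,0,0],[0.04,0,0,-0.05,0,0,0],[0.04,-0.05,0,0,0,0,0],[0.04,-0.06,0,0,0,0,0],[0.04,-0.06,0,0,0,0,0]]'; python3 -m handwheel '[[0.04,-0.05,0,0,0,0,0],[0.04,0,0,0,0,0,0],[0.04,0,0,0,0,0,0]]' >/dev/null; python3 - <<'E'
from h import *
st()
i,d=ctrl.get_image("scene"); t,dt=ctrl.get_image("top")
m=cv2.inRange(cv2.cvtColor(i,cv2.COLOR_BGR2HSV),(10,110,80),(32,255,255)); m[:205]=0;m[300:]=0;m[:,:340]=0;m[:,440:]=0
n,l,s,c=cv2.connectedComponentsWithStats(m)
for k in range(1,n):
    if s[k,4]>5:
        v,u=np.nonzero(l==k); W=onz("scene",np.c_[u,v],.055); g=np.array([w2g(w) for w in W])*1e3; print(s[k],c[k].round(1),"gauge y",g[:,1].min().round(1),g[:,1].max().round(1))
S=cloud("scene",d)[m>0]; G=np.array([w2g(p) for p in S])*1e3; k=(G[:,1]>0)&(G[:,1]<130); 
print("bar z/x/y pct",np.nanpercentile(G[k],[5,50,95],axis=0).round(1))
S=cloud("scene",d).reshape(-1,3); L=np.c_[(S[:,:2]-GC)@GX,(S[:,:2]-GC)@GY,S[:,2]]*1000
k=(L[:,2]>60)&(L[:,2]<83)&(abs(L[:,0])<30)&(L[:,1]<60)&(L[:,1]>-60); print("stop top y",np.percentile(L[k],[50,97,99],axis=0).round(1))
E
```

```text
position: [0.5509, -0.2614, 0.0432]
ft_force: [-0.3, 5.7, 0.5]
time: 28.5
position: [0.5142, -0.43, 0.2898]
tool_rot: [2.445, 1.97, 0.001]
ft_force: [0.0, -0.5, 0.3]
grip_width: 0.456
grip_force: 0.0
t 28.88 p [ 0.5037 -0.4773  0.2889] gauge [-0.0014 -0.1653  0.2889] yaw_y -12.39 z [ 0.001 -0.    -1.   ] F [-0.1  1.1  0.6] grip 0.0 40.0 q [ 0.09  0.55  1.    1.25 -0.45  1.58  0.8 ]
[369 227  39  36 497] [387.6 243.4] gauge y 1.5 110.0
[424 277   4   5  13] [425.6 279.2] gauge y -64.1 -55.2
bar z/x/y pct [[-11.3  13.3  40.6]
 [ -7.7  54.4  55.2]
 [  6.8 103.2  57.3]]
stop top y [[ -5.1 -28.   70.3]
 [ 15.2  -1.5  74.3]
 [ 18.9  -0.3  74.9]]
```

```bash
python3 -c "
from bench import ctrl
print(ctrl.close_job())"
```

```text
the job is handed in; nothing more can be done
None
```

The job is handed in: the gauge is locked one hole longer with the button out, and the brass bar lies in the channel against the stop plate (felt as contact at about 7 N); I never went near the caliper or oil bottle, and the clock read about 29 s of the 61 s allowed.

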